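# Turn a pushchair wheel by its spokes until the valve stem stands up for the pump

### The job

A mended pushchair wheel is held by its axle in the bench vise: make it ready for the pump by turning it until its valve is at the very bottom of the wheel, the stem pointing straight up at the hub. Turn it with the fingertips only, gently pushing one spoke and then the next, with the fingers drawn right out of the wheel between pushes; grip nothing, and push on nothing but the spokes, for the glue on the tyre is still wet and the valve tears easily. Leave the wheel at rest and the other things on the bench where they are.

Things in the scene. Friction and masses are not known exactly. Their poses are not given: they have to be found in the camera images.
- axle_mid (a point): Centre of the wheel, 185 mm above the bench; fixed, does not turn. z: along the axle out of the wheel's open face (roughly to the robot, 35 deg above level: the wheel leans back). x: in the wheel's plane, straight up the slope (12 o'clock). y: level, left for one facing the wheel. Behind the wheel only the 15 mm axle and a 24 mm collar lie within 75 mm of its mid-plane; then the vise.
- wheel (a joint): Turn of the wheel (rad), growing anticlockwise for one facing its open face (right-handed about z of axle_mid). 0 or any full turns: valve at the very bottom, stem pointing up at the hub. Turns endlessly; a stiff bearing (0.12 N m: 1 to 3 N on a spoke) stops it within a few degrees once it is not pushed. Starts 2.2 to 3.14 rad from the wanted place, either way.
- spokes: Five straight grey spokes, the only part to push: 72 deg apart, from hub (radius 24 mm) to rim (94 mm), each 14 mm wide round the wheel, 8 mm either side of the mid-plane plus a 3 mm rib in front. Gap between two: 68 mm wide at 70 mm radius. Origin: wheel centre; turns with the wheel; one spoke lies along its x axis, z is the axle; at joint 0 its axes equal axle_mid's.
- tyre: Black tyre, 280 mm outside diameter, 18 mm either side of the wheel's mid-plane, from radius 104 to 140 mm; wet glue on it, not to be pushed. Origin and axes as spokes.
- hub: Grey hub (radius 17 to 24 mm, standing out 30 mm in front of the mid-plane) and grey rim (inner radius 94 mm, 13 mm either side of the mid-plane). Not to be pushed. Origin and axes as spokes.
- valve: Valve stem: brass, 10 mm thick with a 12 mm white cap, standing on the inside of the rim and pointing at the hub, from radius 94 to 58 mm, midway between two spokes. Not to be pushed. Origin and axes as spokes; the stem lies along its -x axis.
- valve_tip (a point): Tip of the valve's cap, 58 mm from the wheel's centre.
- tin: Closed cement tin, 72 mm diameter, 95 mm tall, loose on the bench; origin at the centre of its underside. To be left alone.
- brush: Shoe brush lying bristles down, 170 x 52 x 46 mm, loose; origin at the centre of its underside. To be left alone.
- hammer: Hammer lying along its x axis, 240 mm long, loose. To be left alone.
- pump: Hand pump lying along its x axis, 220 mm long, 34 mm thick, loose; origin under its middle. To be left alone.

How it is judged (in metres and radians):
On the way, in this order (a step that is already met when the one before it is completed fails the run):
1. a first spoke is pushed with the fingers and the wheel has turned by at least some 30 degrees (contact force between the fingers and spokes above 0.3 N and distance of valve_tip from where it was at the start of the episode above 0.03 m), for 0.02 s.
2. the fingers are off that spoke and out of the wheel (contact force between the fingers and spokes below 0.05 N and z of the grasp point in the frame of axle_mid above 0.03 m), for 0.1 s.
3. the fingers push on a spoke again, the valve not yet being at the bottom (contact force between the fingers and spokes above 0.3 N and not (value of joint wheel between -6.4532 and -6.1132 rad or value of joint wheel between -0.17 and 0.17 rad or value of joint wheel between 6.1132 and 6.4532 rad or value of joint wheel between 12.3964 and 12.7364 rad)), for 0.02 s.
4. the valve is at the bottom, the stem pointing up within 0.15 rad ((value of joint wheel between -6.4332 and -6.1332 rad or value of joint wheel between -0.15 and 0.15 rad or value of joint wheel between 6.1332 and 6.4332 rad or value of joint wheel between 12.4164 and 12.7164 rad)), for 0.3 s.
At the end, for the whole second after the job is handed in: The valve is at the bottom of the wheel with its stem pointing up the slope at the hub within 0.15 rad (about 8.5 degrees), the wheel is at rest (under 0.05 rad/s), and tin, brush, hammer and pump are within 30 mm of where they began ((value of joint wheel between -6.4332 and -6.1332 rad or value of joint wheel between -0.15 and 0.15 rad or value of joint wheel between 6.1332 and 6.4332 rad or value of joint wheel between 12.4164 and 12.7164 rad) and velocity of joint wheel between -0.05 and 0.05 rad/s and distance of each of tin, brush, hammer, pump from where it was at the start of the episode below 0.03 m); the robot touches nothing.
It fails at once if the wet-glued tyre is pushed (over 3 N) (contact force between any of the fingers, the arm and tyre above 3 N).
It fails at once if the valve is pushed (over 3 N) (contact force between any of the fingers, the arm and valve above 3 N).
It fails at once if the hub or rim is gripped or pushed (over 5 N) (contact force between any of the fingers, the arm and hub above 5 N).
It fails at once if a spoke is gripped or pushed roughly (over 30 N) (contact force between any of the fingers, the arm and spokes above 30 N).
It fails at once if the tin, brush, hammer or pump is moved by more than 30 mm or lifted (distance of any of tin, brush, hammer, pump from where it was at the start of the episode above 0.03 m).
It also fails if it takes over 51 s, if anything falls off the work surface, if the arm or the gripper's body presses on something with over 40 N, if the wrist force passes 120 N, or if a joint passes its speed limit or range.

### The arm

A 6-joint arm with a two-finger parallel gripper is mounted at the origin on the work surface. World frame = base frame: x ahead of the robot, y to its left, z up, the work surface at z = 0. Lengths are in mm, angles in degrees, forces in N, time in s.
With the tool pointing down it reaches from about 275 to 750 mm from the base axis. Payload 10.2 kg.
Tool frame: the origin (TCP) lies midway between the tips of the shut fingers; the grasp point (between the pads) lies 19 mm behind it; z points along the fingers, y is the line along which they close (so a half turn about z gives the same grasp; the last joint's range is limited). The gripper opens to 85 mm and grips with 20 to 120 N. Pads are 22 mm wide; open, the fingers measure 114 mm over their backs; the gripper's body (76 mm by 85 mm) begins 54 mm behind the grasp point. The pads swing forward as they close: fully open they stand 13 mm farther back than shut.
Start: joints at [-80.81, 17.928, 85.812, -0, 76.261, -12.8], TCP at [196.572, -486.816, 204.894] pointing down, gripper open.
Joint ranges: [-168.41, 168.41], [-55.51, 124.54], [10.69, 146.95], [-70.63, 250.63], [1, 178], [-165.06, 165.06]. Speed limits (degrees/s): [136.94, 136.94, 172.46, 180, 180, 180].

### API

Orientations are given as a 3x3 rotation matrix whose columns are the frame's x, y, z axes.
In Python, from station import status, read_camera, hand_in gives the robot as it stands. The module is installed in compiled form; this text tells all that it offers.
- The arm moves only by the tool step_arm, never from a script. Its argument "steps" is a list of rows, each an object of numbers: "gripper": the finger opening in m, from 0 to 0.0854; "x", "y", "z": the shift along the tool's x, y, z in m; "roll": the turn about the tool's z in rad. A call has 1 to 12 rows; each row is the pose to reach, as a shift and turn from the pose commanded when the call began, along the tool's axes at that moment; what a row does not reach only later rows make up. A row lasts 1/10 s, in which the tool goes at most 50 mm and 8.59 degrees, less where a joint would pass 70% of its speed; a pose out of reach is approached as far as the arm can. A call with a gripper value outside its range is refused whole. The fingers move at their own pace and stop on an object; "grip_force" is the grip in N (left out, the last holds). Time passes only in rows, so rows that repeat a pose let the fingers close. It gives the time, the measured TCP pose, the force, the opening and the grip force at its end, in the units of the state.
- status.read_state(): the state, without advancing time (a new reading comes with each control period).
- read_camera(name): name is "scene" or "top" or "wrist"; returns a dict with "frame" (420x560x3 uint8, red, green, blue), "range_z" (420x560 float32, mm along the optical axis (not along the pixel's ray), 0 where there is no reading), "fx", "fy", "cx", "cy" (pixels), "rvec" (rotation vector, rad) and "tvec" (3), from world to camera coordinates, as OpenCV has them; the wrist camera has in their place "mount" (4x4, takes a point from camera to tool coordinates, whose origin is the TCP and whose axes are the flange's). Camera axes: x right, y down, z forward; pixel columns grow to the right and rows downward; lengths in mm; the calibration is good to about 2 mm. A picture is of the moment at which its call begins: read the wrist's pose just before it.
- hand_in(): hands the job in; it is judged then, once.
The state is a dict: "time_s": time; "joints": joint angles; "qd": joint speeds; "tau": joint torques, N m; "position": TCP position; "eef_rot": TCP orientation; "ft_force": force on the tool from outside, world axes, zero at the start; "ft_torque": the same for the moment, N m; "gripper_width": opening from 0.0 (shut) to 1.0 (fully open); "grasp_force": force on a finger pad.
Only numpy, scipy, OpenCV 4.12 (cv2) and the standard library are available. Lean on these libraries where they do the work, as an engineer would, in place of code of your own. Each camera call takes 0.05 s, during which the arm holds its last target. There are 200 camera calls.

## Working session

There is one attempt and no reset: what is moved stays moved. The work goes in short steps, Python scripts to look and compute and a tool call to move; the robot and the scene stay as the last step left them, time stands still between calls to the robot, and variables do not carry over. Pictures are saved under pics/ and viewed, at most 10 in all, crops included, and the job is handed in when it is done.

Besides the shell and the picture viewer there is one more tool, called as name(argument=value, ...) on one line, values as JSON. step_arm: Moves the arm, as the interface text tells. Its arguments: {"type":"object","properties":{"steps":{"type":"array","items":{"type":"object","properties":{"gripper":{"type":"number"},"x":{"type":"number"},"y":{"type":"number"},"z":{"type":"number"},"roll":{"type":"number"}}}},"grip_force":{"type":"number"}},"required":["steps"]}

```bash
mkdir -p pics; cat > h.py <<'E'
import numpy as np, cv2
from station import status, read_camera, hand_in
def cam(n,save=None):
    s=status.read_state(); c=read_camera(n)
    if save: cv2.imwrite('pics/'+save+'.png',c['frame'][:,:,::-1])
    if 'mount' in c:
        T=np.eye(4);T[:3,:3]=s['eef_rot'];T[:3,3]=s['position'];M=T@c['mount']
    else:
        M=np.eye(4);R=cv2.Rodrigues(np.array(c['rvec'],float))[0];M[:3,:3]=R.T;M[:3,3]=-R.T@np.array(c['tvec'],float).ravel()
    z=c['range_z'];v,u=np.indices(z.shape)
    P=np.stack([(u-c['cx'])/c['fx']*z,(v-c['cy'])/c['fy']*z,z],-1)
    return c,P@M[:3,:3].T+M[:3,3],M
E
python3 - <<'E'
from h import *
for n in('scene','top'):
    c,P,M=cam(n,n+'0'); np.save(n+'P.npy',P); np.save(n+'F.npy',c['frame']); print(n,M.round(3).tolist())
s=status.read_state();print({k:np.round(s[k],3).tolist() for k in s})
im=[cv2.imread(f'pics/{n}0.png') for n in('scene','top')]
E
```

```text
scene [[-0.658, 0.627, -0.417, 905.753], [0.753, 0.554, -0.355, 366.288], [0.008, -0.548, -0.837, 962.057], [0.0, 0.0, 0.0, 1.0]]
top [[0.007, -0.996, 0.089, 387.645], [-1.0, -0.006, 0.006, -1.923], [-0.005, -0.089, -0.996, 1270.802], [0.0, 0.0, 0.0, 1.0]]
{'time_s': 0.1, 'joints': [-80.809, 17.956, 85.851, 0.0, 76.261, -12.801], 'qd': [0.029, -0.047, -0.157, -0.064, 0.075, 0.031], 'tau': [0.002, -41.291, -26.014, -0.0, 0.003, -0.0], 'position': [196.538, -486.534, 204.386], 'eef_rot': [[0.927, 0.374, -0.0], [0.374, -0.927, 0.001], [0.0, -0.001, -1.0]], 'ft_force': [0.281, -0.305, -0.039], 'ft_torque': [0.014, 0.022, 0.048], 'grasp_force': 0.0, 'gripper_width': 1.0}
```

View pics/scene0.png

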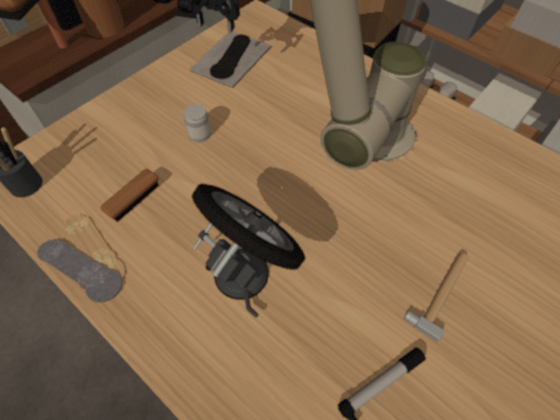

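View pics/top0.png

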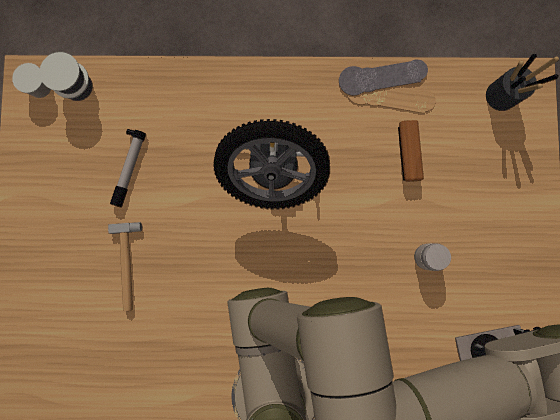

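```bash
cat > fit.py <<'E'
from h import *
from scipy.optimize import least_squares
def frame(az,tilt=35.):
    a,t=np.radians([az,tilt]); z=np.array([np.cos(t)*np.cos(a),np.cos(t)*np.sin(a),np.sin(t)])
    x=np.array([0,0,1.])-z*z[2]; x/=np.linalg.norm(x); return np.stack([x,np.cross(z,x),z],1)
if __name__=='__main__':
    pts=[]
    for n in('top','scene'):
        P=np.load(n+'P.npy');F=np.load(n+'F.npy').astype(int)
        c0=np.array([560,10,185]) if n=='top' else c0
        m=(F.max(-1)<60)&(P[...,2]>60)
        if n=='top': m[:, :205]=0;m[:,340:]=0;m[:110]=0;m[215:]=0
        else: m[:, :185]=0;m[:,310:]=0;m[:178]=0;m[272:]=0
        Q=P[m]; pts.append(Q); print(n,len(Q),np.median(Q,0).round(1),Q.min(0).round(),Q.max(0).round())
    def res(p,Q):
        L=(Q-p[:3])@frame(p[3],p[4]); r=np.hypot(L[:,0],L[:,1])-122; d=np.stack([abs(r)-18,abs(L[:,2])-18],1)
        return np.r_[np.hypot(*np.maximum(d,0).T)+np.minimum(d.max(1),0),(p[4]-35)*3,(p[2]-185)*3]
    for Q in (pts[0],pts[1],np.vstack(pts)):
        c0=np.r_[np.median(pts[0],0)[:2],185,180,35]
        s=least_squares(res,c0,args=(Q,),loss='soft_l1',f_scale=2); print(s.x.round(2),np.median(abs(s.fun)).round(2))
    np.save('w.npy',s.x)
    c,_,M=cam('top'); R=frame(s.x[3]);k=3
    g=np.arange(-150,150.1,.5); X,Y=np.meshgrid(g[::-1],g[::-1],indexing='ij') # rows: x down from top, cols: y left
    W=np.r_[s.x[:2],185]+np.stack([X,Y,0*X+8],-1)@R.T
    C=(W-M[:3,3])@M[:3,:3]
    u=C[...,0]/C[...,2]*c['fx']+c['cx'];v=C[...,1]/C[...,2]*c['fy']+c['cy']
    I=cv2.remap(c['frame'][:,:,::-1].copy(),u.astype('f4'),v.astype('f4'),cv2.INTER_CUBIC)
    I=np.clip(I*1.6,0,255).astype('u1').copy()
    for r in(24,94,140): cv2.circle(I,(300,300),2*r,(0,255,0),1)
    cv2.imwrite('pics/rect0.png',I[:600])
E
python3 fit.py
```

```text
top 5974 [606.   13.2 215.5] [ 388. -123.   60.] [ 678.  154. 1271.]
scene 4015 [636.1  37.1 244.4] [ 507. -118.   60.] [906. 366. 962.]
[589.34  14.43 182.39 177.35  34.88] 2.45
[592.94  13.41 183.72 177.01  34.3 ] 2.15
[590.93  14.2  183.44 177.22  34.72] 2.38
```

View pics/rect0.png

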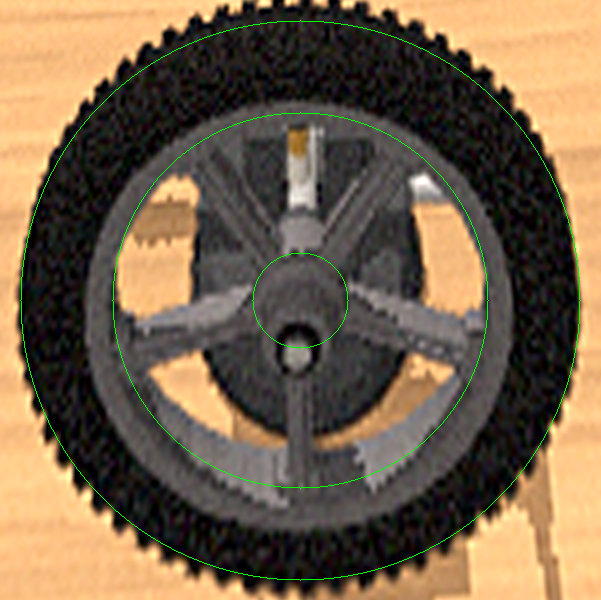

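```bash
cat >> h.py <<'E'
from fit import frame
C=np.array([591,14,184.5]); R=frame(177.2)
def go(*T):
    "shifts (m) in tool axes to wheel-frame targets (mm); roll"
    s=status.read_state();E=np.array(s['eef_rot']);p=np.array(s['position'])
    print('t',s['time_s'],'now',((p-C)@R).round(1),'f',np.round(s['ft_force'],1), 'q',np.round(s['joints'],0))
    a=np.degrees(np.arctan2(E[1,0],E[0,0])); print('roll',np.radians(a+2.8).round(3))
    for t in T: w=C+R@np.array(t,float); print(t,w.round(),((w-p)@E/1000).round(3))
E
python3 -c "
from h import *
go((25+90,62,11+63),(25+41,62,11+29),(25,62,11))
c,P,M=cam('wrist');print(np.array(c['mount']).round(2).tolist())"
```

```text
t 0.15 now [-195.6 -519.3  314.2] f [ 0.4  0.8 -0. ] q [-81.  18.  86.  -0.  76. -13.]
roll 0.433
(115, 62, 74) [599.  76. 321.] [ 0.584 -0.371 -0.116]
(66, 62, 40) [599.  76. 262.] [ 0.584 -0.371 -0.057]
(25, 62, 11) [599.  76. 211.] [ 0.584 -0.371 -0.006]
[[0.0, -0.95, -0.32, 83.19], [1.0, 0.0, -0.0, -1.16], [0.0, -0.32, 0.95, -168.74], [0.0, 0.0, 0.0, 1.0]]
```

step_arm(steps=[{"gripper":0,"z":-0.05},{"gripper":0,"z":-0.1,"x":0.01},{"gripper":0,"x":0.05,"y":-0.03,"z":-0.12,"roll":0.1},{"gripper":0,"x":0.09,"y":-0.055,"z":-0.12,"roll":0.2},{"gripper":0,"x":0.13,"y":-0.08,"z":-0.12,"roll":0.3},{"gripper":0,"x":0.17,"y":-0.105,"z":-0.12,"roll":0.433},{"gripper":0,"x":0.21,"y":-0.13,"z":-0.12,"roll":0.433},{"gripper":0,"x":0.25,"y":-0.16,"z":-0.12,"roll":0.433},{"gripper":0,"x":0.29,"y":-0.185,"z":-0.12,"roll":0.433},{"gripper":0,"x":0.33,"y":-0.21,"z":-0.12,"roll":0.433},{"gripper":0,"x":0.37,"y":-0.235,"z":-0.12,"roll":0.433},{"gripper":0,"x":0.41,"y":-0.26,"z":-0.12,"roll":0.433}])

```text
schema error: expected keys gripper, x, y, z, roll
```

```bash
python3 -c "
from h import *
go((115,62,74))"
```

```text
t 0.2 now [-195.5 -519.3  314.2] f [ 0.2  0.4 -1.1] q [-81.  18.  86.  -0.  76. -13.]
roll 0.433
(115, 62, 74) [599.  76. 321.] [ 0.584 -0.371 -0.116]
```

step_arm(steps=[{"gripper":0,"x":0,"y":0,"z":-0.05,"roll":0},{"gripper":0,"x":0.01,"y":0,"z":-0.1,"roll":0},{"gripper":0,"x":0.05,"y":-0.03,"z":-0.12,"roll":0.1},{"gripper":0,"x":0.09,"y":-0.055,"z":-0.12,"roll":0.2},{"gripper":0,"x":0.13,"y":-0.08,"z":-0.12,"roll":0.3},{"gripper":0,"x":0.17,"y":-0.105,"z":-0.12,"roll":0.433},{"gripper":0,"x":0.21,"y":-0.13,"z":-0.12,"roll":0.433},{"gripper":0,"x":0.25,"y":-0.16,"z":-0.12,"roll":0.433},{"gripper":0,"x":0.29,"y":-0.185,"z":-0.12,"roll":0.433},{"gripper":0,"x":0.33,"y":-0.21,"z":-0.12,"roll":0.433},{"gripper":0,"x":0.37,"y":-0.235,"z":-0.12,"roll":0.433},{"gripper":0,"x":0.41,"y":-0.26,"z":-0.12,"roll":0.433}], grip_force=20)

```text
time_s: 1.4
position: [480.2, -90.3, 324.9]
eef_rot: [[0.999, -0.049, 0.0], [-0.049, -0.999, -0.0], [0.0, 0.0, -1.0]]
ft_force: [0.1, -1.2, 0.0]
gripper_width: 0.0
grasp_force: 0.0
```

```bash
python3 -c "
from h import *
go((115,62,74))"
```

```text
t 1.4 now [  54.4 -109.6  167.1] f [ 0.1 -1.2  0. ] q [-24.  10.  78.  -0.  92.  68.]
roll -0.0
(115, 62, 74) [599.  76. 321.] [ 0.111 -0.172  0.004]
```

step_arm(steps=[{"gripper":0,"x":0.02,"y":-0.035,"z":0,"roll":0},{"gripper":0,"x":0.045,"y":-0.07,"z":0,"roll":0},{"gripper":0,"x":0.07,"y":-0.105,"z":0,"roll":0},{"gripper":0,"x":0.09,"y":-0.14,"z":0,"roll":0},{"gripper":0,"x":0.111,"y":-0.172,"z":0,"roll":0},{"gripper":0,"x":0.111,"y":-0.172,"z":0.004,"roll":0},{"gripper":0,"x":0.111,"y":-0.172,"z":0.004,"roll":0}])

```text
time_s: 2.1
position: [598.6, 74.4, 319.7]
eef_rot: [[0.999, -0.048, -0.002], [-0.048, -0.999, -0.0], [-0.002, 0.0, -1.0]]
ft_force: [-0.1, -1.0, -0.2]
gripper_width: -0.003
grasp_force: 0.0
```

```bash
python3 -c "
from h import *
go((66,62,40),(25,62,11),(40,30,11),(40,-18,11))
cam('wrist','wr1')
c,P,M=cam('top','top1')
"
```

```text
t 2.1 now [113.4  60.7  73.8] f [-0.1 -1.  -0.2] q [-4. 26. 57. -0. 97. 89.]
roll 0.001
(66, 62, 40) [599.  76. 262.] [ 0.001 -0.001  0.058]
(25, 62, 11) [599.  76. 211.] [ 0.001 -0.001  0.108]
(40, 30, 11) [606.  43. 224.] [0.01  0.031 0.096]
(40, -18, 11) [604.  -5. 224.] [0.009 0.079 0.096]
```

View pics/wr1.png

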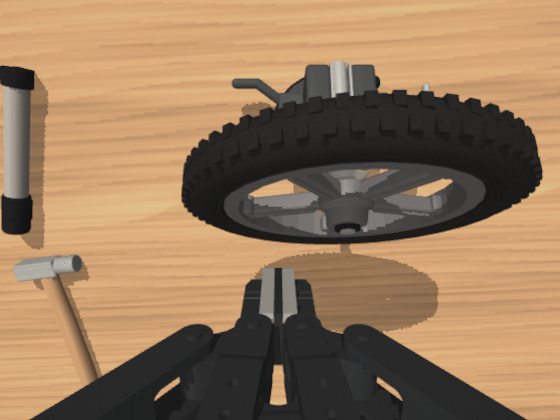

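```bash
python3 -c "
from h import *
c,P,M=cam('wrist'); s=status.read_state()
T=(P-np.array(s['position']))@np.array(s['eef_rot'])
ok=(c['range_z']>0)&(abs(T[...,1])<60)&(abs(T[...,0])<60)
for a in range(-90,15,8):
    m=ok&(T[...,2]>=a)&(T[...,2]<a+8)
    if m.sum(): q=T[m]; print(a,m.sum(),q.min(0).round(0)[:2],q.max(0).round(0)[:2])
"
```

```text
-90 6692 [-12. -46.] [16. 44.]
-82 5464 [-13. -40.] [14. 37.]
-74 2043 [-13. -33.] [14. 30.]
-66 1021 [-12. -17.] [12. 14.]
-58 868 [  5. -15.] [12. 12.]
-50 711 [  5. -15.] [11. 12.]
-42 612 [  6. -15.] [11. 12.]
-34 211 [  6. -14.] [11. 10.]
14 576 [52. 22.] [60. 60.]
```

step_arm(steps=[{"gripper":0,"x":0.001,"y":0.002,"z":0.025,"roll":0},{"gripper":0,"x":0.001,"y":0.002,"z":0.05,"roll":0},{"gripper":0,"x":0.001,"y":0.002,"z":0.07,"roll":0},{"gripper":0,"x":0.001,"y":0.002,"z":0.085,"roll":0},{"gripper":0,"x":0.001,"y":0.002,"z":0.095,"roll":0},{"gripper":0,"x":0.001,"y":0.002,"z":0.103,"roll":0},{"gripper":0,"x":0.001,"y":0.002,"z":0.108,"roll":0},{"gripper":0,"x":0.001,"y":0.002,"z":0.108,"roll":0},{"gripper":0,"x":0.001,"y":0.002,"z":0.108,"roll":0}])

```text
time_s: 3.15
position: [599.8, 72.0, 213.5]
eef_rot: [[0.999, -0.049, 0.001], [-0.049, -0.999, -0.0], [0.001, 0.0, -1.0]]
ft_force: [0.3, 1.6, -0.5]
gripper_width: -0.006
grasp_force: 0.0
```

```bash
python3 -c "
from h import *
go((25,60,11),(33,42,11),(40,30,11),(40,-5,11))
cam('top','top2')
im=cv2.imread('pics/top2.png')[100:230,190:350]; cv2.imwrite('pics/t2c.png',cv2.resize(np.clip(im*1.6,0,255).astype('u1'),None,fx=4,fy=4,interpolation=2))
"
```

```text
t 3.15 now [27.2 58.4 11.7] f [ 0.3  1.6 -0.5] q [-4. 28. 70. -0. 82. 89.]
roll -0.0
(25, 60, 11) [599.  74. 211.] [-0.001 -0.002  0.002]
(33, 42, 11) [603.  55. 218.] [ 0.004  0.016 -0.004]
(40, 30, 11) [606.  43. 224.] [ 0.008  0.028 -0.01 ]
(40, -5, 11) [605.   8. 224.] [ 0.008  0.063 -0.01 ]
```

View pics/t2c.png

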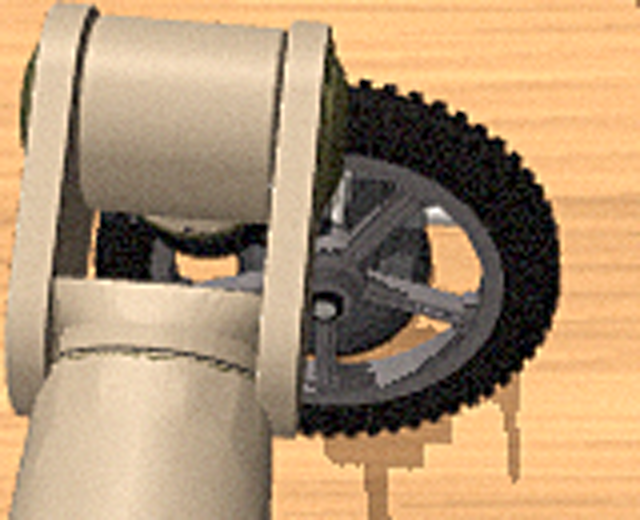

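step_arm(steps=[{"gripper":0,"x":0.001,"y":0.006,"z":0.0,"roll":0},{"gripper":0,"x":0.003,"y":0.012,"z":-0.002,"roll":0},{"gripper":0,"x":0.005,"y":0.018,"z":-0.005,"roll":0},{"gripper":0,"x":0.007,"y":0.024,"z":-0.008,"roll":0},{"gripper":0,"x":0.008,"y":0.03,"z":-0.01,"roll":0}])

```text
time_s: 3.7
position: [606.4, 41.0, 223.3]
eef_rot: [[0.999, -0.049, 0.001], [-0.049, -0.999, -0.0], [0.001, 0.0, -1.0]]
ft_force: [0.0, 0.1, -0.1]
gripper_width: 0.001
grasp_force: 0.0
```

```bash
cat >> h.py <<'E'
def rect(name,src='top',save=True):
    c,P,M=cam(src); g=np.arange(-150,150.1,.5); X,Y=np.meshgrid(g[::-1],g[::-1],indexing='ij')
    Cc=(C+np.stack([X,Y,0*X+8],-1)@R.T-M[:3,3])@M[:3,:3]
    u=Cc[...,0]/Cc[...,2]*c['fx']+c['cx'];v=Cc[...,1]/Cc[...,2]*c['fy']+c['cy']
    I=cv2.remap(c['frame'][:,:,::-1].copy(),u.astype('f4'),v.astype('f4'),cv2.INTER_CUBIC)
    I=np.clip(I*1.6,0,255).astype('u1')[:600].copy()
    for r in(24,94): cv2.circle(I,(300,300),2*r,(0,255,0),1)
    cv2.imwrite('pics/'+name+'.png',I); return I
E
python3 -c "
from h import *
go((40,0,11),(40,-24,11)); rect('r3')
"
```

```text
t 3.7 now [39.9 27.7 10.7] f [ 0.   0.1 -0.1] q [-7. 28. 69.  0. 83. 86.]
roll -0.001
(40, 0, 11) [605.  13. 224.] [-0.     0.028 -0.   ]
(40, -24, 11) [604. -11. 224.] [-0.     0.052 -0.   ]
```

View pics/r3.png

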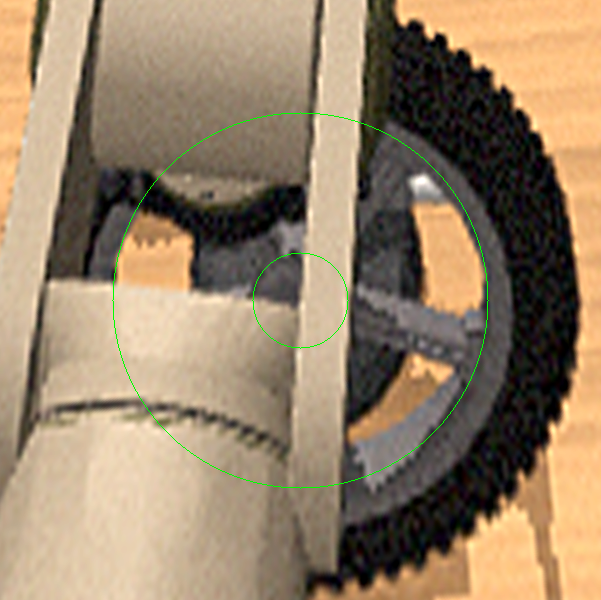

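```bash
python3 -c "
from h import *
c,P,M=cam('wrist','wr4');np.save('wP.npy',P)
I=c['frame'][150:330,180:380,::-1]; cv2.imwrite('pics/wr4c.png',cv2.resize(np.clip(I*1.4,0,255).astype('u1'),None,fx=4,fy=3.3,interpolation=2)[:600])
"
```

```text
(no output)
```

View pics/wr4c.png

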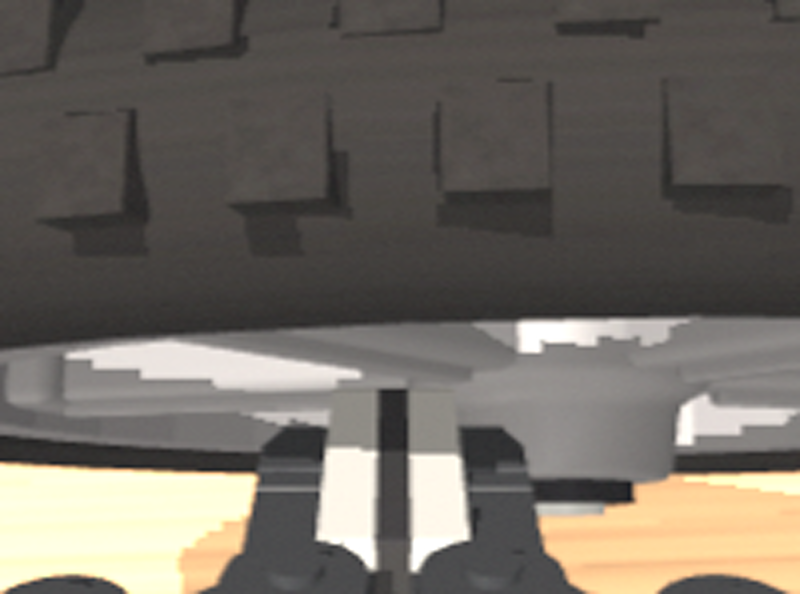

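```bash
python3 - <<'E'
from h import *
from scipy.optimize import least_squares
P=np.load('wP.npy');c,_,M=cam('wrist')
s=status.read_state(); L=(P-C)@R; r=np.hypot(L[...,0],L[...,1]); ok=c['range_z']>0
m=ok&(r>106)&(r<150)&(abs(L[...,2])<30)&(L[...,0]>40)
print(m.sum(),[np.percentile(L[...,2][m],q).round(1) for q in(1,50,97,99.5)],np.percentile(r[m],[50,95,99]).round(1))
def res(p):
    l=L[m]-p; r=np.hypot(l[:,0],l[:,1])-122; d=np.stack([abs(r)-18,abs(l[:,2])-18],1)
    return np.hypot(*np.maximum(d,0).T)+np.minimum(d.max(1),0)
q=least_squares(res,[0,0,0],loss='soft_l1',f_scale=2);print(q.x.round(1),np.median(abs(q.fun)))
# front face profile along spokes/hub in front
for a in(36,-36,108,-108):
    for rr in(35,55,75):
        x,y=rr*np.cos(np.radians(a)),rr*np.sin(np.radians(a)); k=ok&(np.hypot(L[...,0]-x,L[...,1]-y)<4)&(abs(L[...,2])<40)
        if k.sum()>3: print(a,rr,k.sum(),np.percentile(L[...,2][k],[5,50,95]).round(1))
T=(P-np.array(s['position']))@np.array(s['eef_rot'])
k=ok&(abs(T[...,1])<16)&(abs(T[...,0])<25)&(T[...,2]>-40)&(T[...,2]<6)
for a in range(-40,6,5):
    kk=k&(T[...,2]>=a)&(T[...,2]<a+5)
    if kk.sum(): print(a,kk.sum(),T[kk].min(0).round(1),T[kk].max(0).round(1))
print(c['range_z'][275:300:5,280],c['range_z'][275:300:5,270])
E
```

```text
55652 [np.float64(-10.4), np.float64(8.0), np.float64(19.0), np.float64(19.4)] [138.2 141.  141.6]
[-1.3  2.2 -1.4] 1.0078033374181938
36 35 72 [ 7.8 10.2 12. ]
36 55 106 [ 7.9 10.  12. ]
36 75 70 [10.  11.3 12.1]
-36 35 16 [ 9.4 11.8 12.1]
-36 55 27 [ 9.4 11.8 12. ]
-36 75 24 [10.9 11.8 11.9]
108 55 49 [ 9.4 10.8 12.1]
108 75 43 [ 9.4 10.8 12.1]
-108 35 61 [ 9.  10.8 11.9]
-108 55 54 [ 8.9 10.7 11.9]
-108 75 51 [ 9.1 10.8 11.8]
-40 358 [  6.  -15.7 -40. ] [ 23.4  13.4 -35. ]
-35 219 [  6.1 -12.  -35. ] [ 11.7  11.9 -30. ]
-30 3 [ 10.2  -2.3 -30. ] [ 10.5   6.  -29.5]
-20 24 [  9.2 -15.8 -17.2] [ 12.7 -12.9 -15. ]
-15 100 [  5.7 -15.6 -15. ] [ 12.1  -6.  -10. ]
-10 140 [  2.  -12.5 -10. ] [10.1 -1.6 -5. ]
-5 134 [-1.6 -8.8 -4.9] [ 7.8  3.6 -0. ]
0 150 [-5.2 -3.8  0.1] [6.3 7.4 5. ]
5 33 [-5.7  0.4  5. ] [3.7 8.5 6. ]
[147.66756 144.32507 140.38327 137.38026 134.34933] [147.78009 145.05807 140.37537 137.60599 133.43797]
```

```bash
python3 - <<'E'
from h import *
P=np.load('wP.npy');s=status.read_state()
T=(P-np.array(s['position']))@np.array(s['eef_rot'])
for v in (262,265,267,269,272,278,284,290,300): print(v,[T[v,u].round(1).tolist() for u in (247,262,268,290,295,308)])
E
```

```text
262 [[-22.7, -20.5, 42.1], [-21.3, -10.5, 39.4], [-20.7, -6.6, 38.3], [-5.7, 6.5, 8.2], [-7.4, 9.5, 11.6], [-9.6, 17.2, 16.0]]
265 [[-24.7, -20.5, 41.9], [-23.4, -10.5, 39.2], [-22.7, -6.6, 37.8], [-8.0, 6.6, 9.0], [-8.9, 9.4, 10.9], [-11.4, 17.2, 15.7]]
267 [[-25.9, -20.5, 41.2], [-24.8, -10.5, 39.2], [-24.4, -6.6, 38.5], [-16.5, 7.1, 23.2], [-15.5, 10.0, 21.2], [-13.1, 17.3, 16.6]]
269 [[-27.5, -20.6, 41.5], [-26.6, -10.6, 39.8], [10.7, -4.4, -31.3], [10.7, 5.1, -31.4], [-16.5, 10.0, 20.6], [-14.7, 17.4, 17.2]]
272 [[-31.7, -21.0, 45.3], [10.6, -6.9, -33.8], [10.7, -4.3, -34.0], [11.3, 5.0, -35.3], [-19.0, 10.1, 21.5], [-16.5, 17.4, 16.9]]
278 [[-66.3, -26.5, 99.5], [10.8, -6.7, -39.5], [10.7, -4.2, -39.3], [11.2, 4.8, -40.1], [-22.9, 10.1, 21.3], [-19.6, 17.4, 15.3]]
284 [[7.1, -13.0, -37.9], [10.7, -6.5, -44.1], [10.9, -4.1, -44.3], [10.9, 4.7, -44.4], [7.5, 7.0, -38.5], [6.8, 12.5, -37.2]]
290 [[6.8, -12.7, -42.2], [11.5, -6.2, -50.0], [10.9, -3.9, -49.0], [11.3, 4.5, -49.6], [7.0, 6.8, -42.4], [6.7, 12.1, -41.9]]
300 [[7.0, -12.1, -49.9], [11.4, -5.9, -56.7], [10.7, -3.8, -55.5], [11.1, 4.3, -56.2], [10.9, 6.1, -56.0], [7.1, 11.5, -49.9]]
```

```bash
sed -i 's/^def go/UP=np.array([0,0,31.])\ndef go/; s/p=np.array(s\[.position.\])$/p=np.array(s["position"])+UP/' h.py; grep -n UP h.py; python3 - <<'E'
from h import *
P=np.load('wP.npy');s=status.read_state()
T=(P-np.array(s['position']))@np.array(s['eef_rot'])
for a in range(-170,-60,8):
    m=(T[...,2]>=a)&(T[...,2]<a+8)&(abs(T[...,1])<80)&(abs(T[...,0])<60)&(np.arange(420)[:,None]>275)
    if m.sum()>3: print(a,m.sum(),T[m].min(0).round(),T[m].max(0).round())
go((45,60,30),(25,60,20),(25,60,11),(40,30,11))
E
```

```text
15:UP=np.array([0,0,31.])
18:    s=status.read_state();E=np.array(s['eef_rot']);p=np.array(s["position"])+UP
-114 3042 [  11.  -57. -113.] [  19.   57. -106.]
-106 8428 [   2.  -57. -106.] [ 19.  57. -98.]
-98 6002 [ -7. -50. -98.] [ 18.  50. -90.]
-90 7394 [-12. -44. -90.] [ 15.  44. -82.]
-82 4736 [-13. -38. -82.] [ 15.  37. -74.]
-74 1684 [-13. -31. -74.] [ 15.  30. -66.]
-66 1053 [-11. -14. -66.] [ 12.  15. -58.]
t 3.85 now [64.9 28.  28.5] f [ 0.6  0.6 -0.2] q [-7. 28. 69.  0. 83. 86.]
roll -0.001
(45, 60, 30) [595.  74. 239.] [-0.013 -0.032  0.015]
(25, 60, 20) [592.  74. 216.] [-0.016 -0.032  0.038]
(25, 60, 11) [599.  74. 211.] [-0.009 -0.032  0.043]
(40, 30, 11) [606.  43. 224.] [ 0.    -0.002  0.03 ]
```

step_arm(steps=[{"gripper":0,"x":-0.007,"y":-0.016,"z":0.0,"roll":0},{"gripper":0,"x":-0.013,"y":-0.032,"z":0.005,"roll":0},{"gripper":0,"x":-0.013,"y":-0.032,"z":0.015,"roll":0},{"gripper":0,"x":-0.011,"y":-0.032,"z":0.025,"roll":0},{"gripper":0,"x":-0.009,"y":-0.032,"z":0.033,"roll":0},{"gripper":0,"x":-0.009,"y":-0.032,"z":0.039,"roll":0},{"gripper":0,"x":-0.009,"y":-0.032,"z":0.043,"roll":0},{"gripper":0,"x":-0.009,"y":-0.032,"z":0.043,"roll":0},{"gripper":0,"x":-0.009,"y":-0.032,"z":0.043,"roll":0}])

```text
time_s: 4.75
position: [598.9, 74.0, 180.2]
eef_rot: [[0.999, -0.049, 0.0], [-0.049, -0.999, -0.0], [0.0, -0.0, -1.0]]
ft_force: [0.4, 0.5, -0.9]
gripper_width: 0.001
grasp_force: 0.0
```

step_arm(steps=[{"gripper":0,"x":0.0,"y":0.005,"z":0.0,"roll":0},{"gripper":0,"x":0.002,"y":0.01,"z":-0.002,"roll":0},{"gripper":0,"x":0.003,"y":0.015,"z":-0.004,"roll":0},{"gripper":0,"x":0.005,"y":0.02,"z":-0.007,"roll":0},{"gripper":0,"x":0.006,"y":0.025,"z":-0.009,"roll":0}])

```text
time_s: 5.25
position: [603.8, 48.6, 189.5]
eef_rot: [[0.999, -0.049, 0.001], [-0.049, -0.999, 0.0], [0.001, -0.0, -1.0]]
ft_force: [-0.6, 3.2, 1.2]
gripper_width: -0.003
grasp_force: 1.5
```

```bash
python3 -c "
from h import *
go((40,10,11),(40,-24,11)); I=rect('r5'); c,P,M=cam('wrist','wr5');J=c['frame'][150:330,150:420,::-1]
cv2.imwrite('pics/c5.png',np.hstack([cv2.resize(I,(400,400)),cv2.resize(np.clip(J*1.4,0,255).astype('u1'),(400,400))]))
"
```

```text
t 5.25 now [35.9 35.1 11.5] f [-0.6  3.2  1.2] q [-6. 29. 72.  0. 79. 86.]
roll -0.0
(40, 10, 11) [605.  23. 224.] [ 0.003  0.025 -0.003]
(40, -24, 11) [604. -11. 224.] [ 0.003  0.059 -0.003]
```

View pics/c5.png

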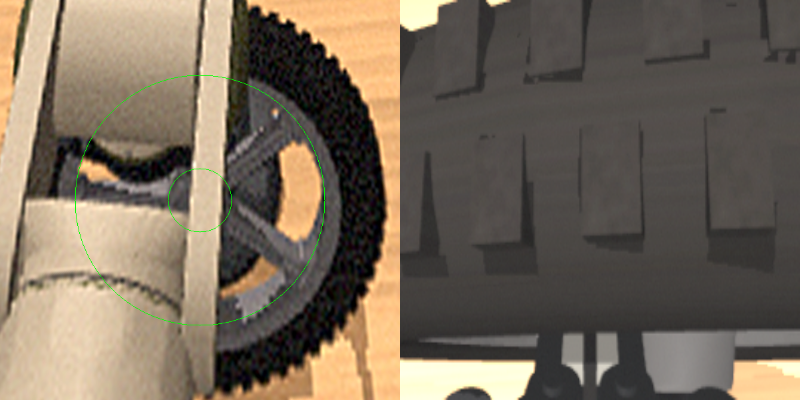

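step_arm(steps=[{"gripper":0,"x":0.001,"y":0.006,"z":-0.001,"roll":0},{"gripper":0,"x":0.003,"y":0.013,"z":-0.002,"roll":0},{"gripper":0,"x":0.003,"y":0.02,"z":-0.003,"roll":0},{"gripper":0,"x":0.003,"y":0.027,"z":-0.003,"roll":0},{"gripper":0,"x":0.003,"y":0.034,"z":-0.003,"roll":0},{"gripper":0,"x":0.003,"y":0.041,"z":-0.003,"roll":0},{"gripper":0,"x":0.003,"y":0.047,"z":-0.003,"roll":0},{"gripper":0,"x":0.003,"y":0.053,"z":-0.003,"roll":0}])

```text
time_s: 6.15
position: [603.7, -4.3, 191.7]
eef_rot: [[0.999, -0.049, -0.0], [-0.049, -0.999, 0.0], [-0.001, -0.0, -1.0]]
ft_force: [1.3, 3.7, -0.1]
gripper_width: 0.002
grasp_force: 1.4
```

step_arm(steps=[{"gripper":0,"x":0,"y":-0.006,"z":0,"roll":0},{"gripper":0,"x":0,"y":-0.006,"z":-0.02,"roll":0},{"gripper":0,"x":0,"y":-0.01,"z":-0.045,"roll":0},{"gripper":0,"x":0,"y":-0.03,"z":-0.075,"roll":0},{"gripper":0,"x":-0.01,"y":-0.06,"z":-0.08,"roll":0},{"gripper":0,"x":-0.01,"y":-0.075,"z":-0.08,"roll":0},{"gripper":0,"x":-0.01,"y":-0.075,"z":-0.08,"roll":0}])

```text
time_s: 6.85
position: [597.5, 72.8, 271.4]
eef_rot: [[0.999, -0.047, -0.0], [-0.047, -0.999, -0.0], [-0.0, 0.0, -1.0]]
ft_force: [0.6, -0.4, -0.5]
gripper_width: -0.002
grasp_force: 0.0
```

```bash
cat >> h.py <<'E'
from scipy.ndimage import map_coordinates
def spokes(src='wrist'):
    "spoke phase (deg mod 72) from depth: points at n 6..13, r 30..85 (rib/front faces)"
    c,P,M=cam(src); L=(P-C)@R; r=np.hypot(L[...,0],L[...,1]); a=np.degrees(np.arctan2(L[...,1],L[...,0]))
    m=(c['range_z']>0)&(r>32)&(r<85)&(L[...,2]>5)&(L[...,2]<15)
    best=[]
    for ph in np.arange(0,72,.5):
        d=(a[m]-ph+36)%72-36; t=r[m]*np.sin(np.radians(d)); best.append((abs(t)<7).sum())
    b=np.array(best); k=b>=b.max()*.97; h=np.arange(0,72,.5)[k]
    print(src,'n',m.sum(),'phase',h.min(),h.max(),'score',b.max(),np.median(b))
E
python3 -c "
from h import *
go((25,50,40),(25,50,11),(40,30,11)); spokes(); spokes('top'); I=rect('r6')
"
```

```text
t 6.85 now [98.7 59.  64.7] f [ 0.6 -0.4 -0.5] q [-4. 26. 64. -0. 90. 88.]
roll 0.002
(25, 50, 40) [575.  65. 228.] [-0.022  0.009  0.075]
(25, 50, 11) [599.  64. 211.] [0.002 0.009 0.091]
(40, 30, 11) [606.  43. 224.] [0.01  0.029 0.079]
wrist n 3518 phase 27.0 29.0 score 2802 167.0
top n 352 phase 26.5 28.5 score 300 24.0
```

View pics/r6.png

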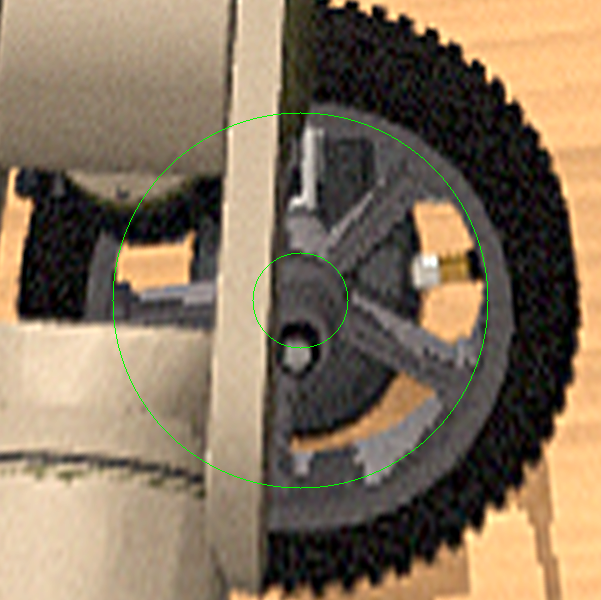

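step_arm(steps=[{"gripper":0,"x":0.002,"y":0.009,"z":0.03,"roll":0},{"gripper":0,"x":0.002,"y":0.009,"z":0.055,"roll":0},{"gripper":0,"x":0.002,"y":0.009,"z":0.072,"roll":0},{"gripper":0,"x":0.002,"y":0.009,"z":0.084,"roll":0},{"gripper":0,"x":0.002,"y":0.009,"z":0.091,"roll":0},{"gripper":0,"x":0.002,"y":0.009,"z":0.091,"roll":0}])

```text
time_s: 7.6
position: [599.0, 61.7, 180.3]
eef_rot: [[0.999, -0.05, -0.001], [-0.05, -0.999, 0.0], [-0.001, 0.0, -1.0]]
ft_force: [0.3, -0.0, -0.2]
gripper_width: 0.001
grasp_force: 0.0
```

step_arm(steps=[{"gripper":0,"x":0.002,"y":0.006,"z":-0.003,"roll":0},{"gripper":0,"x":0.004,"y":0.012,"z":-0.006,"roll":0},{"gripper":0,"x":0.005,"y":0.018,"z":-0.009,"roll":0},{"gripper":0,"x":0.006,"y":0.024,"z":-0.012,"roll":0},{"gripper":0,"x":0.006,"y":0.03,"z":-0.012,"roll":0},{"gripper":0,"x":0.006,"y":0.036,"z":-0.012,"roll":0},{"gripper":0,"x":0.006,"y":0.042,"z":-0.012,"roll":0},{"gripper":0,"x":0.006,"y":0.049,"z":-0.012,"roll":0},{"gripper":0,"x":0.006,"y":0.056,"z":-0.012,"roll":0},{"gripper":0,"x":0.006,"y":0.062,"z":-0.012,"roll":0},{"gripper":0,"x":0.006,"y":0.068,"z":-0.012,"roll":0}])

```text
time_s: 8.7
position: [601.8, -6.7, 192.7]
eef_rot: [[0.999, -0.049, 0.0], [-0.049, -0.999, 0.0], [0.0, -0.0, -1.0]]
ft_force: [2.3, 3.0, 0.1]
gripper_width: -0.004
grasp_force: 1.3
```

step_arm(steps=[{"gripper":0,"x":0,"y":-0.006,"z":0,"roll":0},{"gripper":0,"x":0,"y":-0.006,"z":-0.02,"roll":0},{"gripper":0,"x":0,"y":-0.01,"z":-0.045,"roll":0},{"gripper":0,"x":0,"y":-0.03,"z":-0.075,"roll":0},{"gripper":0,"x":-0.01,"y":-0.06,"z":-0.08,"roll":0},{"gripper":0,"x":-0.01,"y":-0.07,"z":-0.08,"roll":0},{"gripper":0,"x":-0.01,"y":-0.07,"z":-0.08,"roll":0}])

```text
time_s: 9.4
position: [595.2, 65.2, 272.5]
eef_rot: [[0.999, -0.047, -0.0], [-0.047, -0.999, -0.001], [-0.0, 0.001, -1.0]]
ft_force: [0.2, 0.7, -1.2]
gripper_width: 0.002
grasp_force: 0.0
```

```bash
python3 -c "
from h import *
go((25,50,11),(40,30,11)); spokes(); spokes('top'); I=rect('r7')
"
```

```text
t 9.4 now [98.5 51.4 66.9] f [ 0.2  0.7 -1.2] q [-5. 26. 65. -0. 89. 88.]
roll 0.001
(25, 50, 11) [599.  64. 211.] [0.004 0.001 0.092]
(40, 30, 11) [606.  43. 224.] [0.012 0.021 0.08 ]
wrist n 3371 phase 25.0 28.0 score 2821 150.5
top n 346 phase 24.5 25.5 score 304 21.5
```

step_arm(steps=[{"gripper":0,"x":0.004,"y":0.001,"z":0.03,"roll":0},{"gripper":0,"x":0.004,"y":0.001,"z":0.055,"roll":0},{"gripper":0,"x":0.004,"y":0.001,"z":0.073,"roll":0},{"gripper":0,"x":0.004,"y":0.001,"z":0.085,"roll":0},{"gripper":0,"x":0.004,"y":0.001,"z":0.092,"roll":0},{"gripper":0,"x":0.004,"y":0.001,"z":0.092,"roll":0}])

```text
time_s: 10.15
position: [599.1, 62.7, 180.4]
eef_rot: [[0.999, -0.05, -0.001], [-0.05, -0.999, -0.0], [-0.001, 0.0, -1.0]]
ft_force: [0.2, -0.8, -0.1]
gripper_width: 0.003
grasp_force: 0.0
```

step_arm(steps=[{"gripper":0,"x":0.002,"y":0.006,"z":-0.003,"roll":0},{"gripper":0,"x":0.004,"y":0.012,"z":-0.006,"roll":0},{"gripper":0,"x":0.006,"y":0.017,"z":-0.009,"roll":0},{"gripper":0,"x":0.007,"y":0.021,"z":-0.012,"roll":0},{"gripper":0,"x":0.007,"y":0.024,"z":-0.012,"roll":0},{"gripper":0,"x":0.007,"y":0.026,"z":-0.012,"roll":0},{"gripper":0,"x":0.007,"y":0.028,"z":-0.012,"roll":0},{"gripper":0,"x":0.007,"y":0.028,"z":-0.012,"roll":0}])

```text
time_s: 10.95
position: [605.1, 34.6, 193.9]
eef_rot: [[0.999, -0.049, 0.002], [-0.049, -0.999, -0.0], [0.002, 0.0, -1.0]]
ft_force: [-3.3, 1.3, 6.0]
gripper_width: -0.001
grasp_force: 3.0
```

```bash
python3 -c "
from h import *
go((40,15,11)); spokes(); spokes('top')
"
```

```text
t 10.95 now [40.7 21.2 12.4] f [-3.3  1.3  6. ] q [-8. 29. 72. -0. 79. 85.]
roll -0.0
(40, 15, 11) [606.  28. 224.] [0.001 0.006 0.001]
wrist n 180 phase 2.5 8.0 score 178 0.0
top n 274 phase 4.0 5.5 score 250 6.0
```

step_arm(steps=[{"gripper":0,"x":0,"y":-0.004,"z":-0.004,"roll":0},{"gripper":0,"x":-0.004,"y":-0.006,"z":-0.02,"roll":0},{"gripper":0,"x":-0.006,"y":-0.01,"z":-0.045,"roll":0},{"gripper":0,"x":-0.01,"y":-0.01,"z":-0.08,"roll":0},{"gripper":0,"x":-0.03,"y":0.02,"z":-0.11,"roll":0},{"gripper":0,"x":-0.06,"y":0.05,"z":-0.12,"roll":0},{"gripper":0,"x":-0.09,"y":0.09,"z":-0.13,"roll":0},{"gripper":0,"x":-0.13,"y":0.13,"z":-0.13,"roll":0},{"gripper":0,"x":-0.16,"y":0.17,"z":-0.13,"roll":0},{"gripper":0,"x":-0.16,"y":0.17,"z":-0.13,"roll":0}])

```text
time_s: 12.05
position: [434.5, -130.0, 323.6]
eef_rot: [[0.999, -0.054, 0.001], [-0.054, -0.999, -0.002], [0.001, 0.002, -1.0]]
ft_force: [-0.3, -0.2, 0.1]
gripper_width: -0.004
grasp_force: 0.0
```

```bash
python3 -c "
from h import *
go((25,45,11)); spokes(); spokes('top'); rect('r8')
"
```

```text
t 12.05 now [  53.7 -151.5  219.8] f [-0.3 -0.2  0.1] q [-31.   5.  84.  -0.  91.  62.]
roll -0.005
(25, 45, 11) [599.  59. 211.] [ 0.154 -0.198  0.143]
wrist n 1780 phase 3.0 5.0 score 1546 131.0
top n 541 phase 4.0 5.5 score 475 28.0
```

View pics/r8.png

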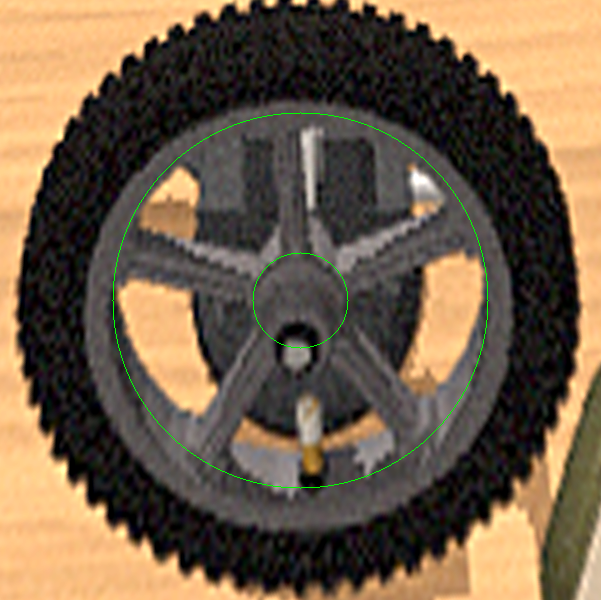

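```bash
python3 - <<'E'
from h import *
from scipy.optimize import least_squares
for src in('top','wrist','top'):
    c,P,M=cam(src); L=(P-C)@R; r=np.hypot(L[...,0],L[...,1])
    m=(c['range_z']>0)&(r>32)&(r<85)&(L[...,2]>5)&(L[...,2]<15); Q=L[m]
    def res(p):
        x,y=Q[:,0]-p[1],Q[:,1]-p[2]; d=(np.degrees(np.arctan2(y,x))-p[0]+36)%72-36
        return np.hypot(x,y)*np.sin(np.radians(d))
    s=least_squares(res,[4,0,0],loss='soft_l1',f_scale=3);print(src,s.x.round(2))
E
```

```text
top [4.5  2.27 0.72]
wrist [ 4.58  0.42 -1.32]
top [4.7  2.44 0.47]
```

```bash
python3 -c "
from h import *
print(hand_in())"
```

```text
the job is handed in; nothing more can be done
None
```

I turned the wheel in three spoke pushes until the valve was at the bottom, about 4.6° (0.08 rad) off by camera against the 0.15 rad limit, and handed it in clear of the wheel; no verdict came back, and I took no final measurement of the tin, brush, hammer and pump, which the path never came near.

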